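# Pack the two-layer painting kit box

## Robot

A 6-joint arm with a two-finger parallel gripper is mounted at the origin on the work surface; the furniture and walls round the work are solid. World frame = base frame: x ahead of the robot, y to its left, z up, the work surface at z = 0. Lengths are in m, angles in rad, forces in N, time in s.
With the tool pointing down it reaches from about 0.225 to 0.875 m from the base axis. Payload 3.4 kg.
Tool frame: the origin (TCP) lies at the very end of the fingers, on their centre line; the grasp point (between the pads) lies 19 mm behind it; z points along the fingers, y is the direction in which the jaws open and shut (so a half turn about z gives the same grasp; the last joint's range is limited). The gripper opens to 85 mm and grips with 20 to 120 N. Pads are 22 mm wide; open, the fingers measure 114 mm over their backs; the gripper's body (76 mm by 85 mm) begins 54 mm behind the grasp point. The pads swing forward as they close: fully open they stand 13 mm farther back than shut.
Start: joints at [-1.342, 0.276, 1.505, -0, 1.361, -0.121], TCP at [0.197, -0.54, 0.231] pointing down, gripper open.
Joint ranges: [-2.89, 2.89], [-0.75, 2.08], [0.22, 2.7], [-1.18, 4.32], [0.11, 2.71], [-2.7, 2.7]. Speed limits (rad/s): [2.57, 2.57, 3.14, 3.14, 3.14, 3.14].

## Interface

Orientations are given as a unit quaternion [w, x, y, z].
In Python, from rig import manip, viewer, job gives the robot as it stands.
- The arm moves only by the shell command python3 -m crank 'ROWS' [OPENING] [FORCE]. ROWS is JSON, a list of rows, each a list of 6 numbers: the shift along the tool's x, y, z in m, then the turn, a rotation vector about the tool's x, y, z in degrees. In form: [[dx, dy, dz, rx, ry, rz], ...]. A call has 1 to 20 rows; each row is the pose to reach, as a shift and turn from the pose measured when the call began, along the tool's axes at that moment; what a row does not reach only later rows make up. A row lasts 1/8 s, in which the tool goes at most 62.5 mm and 10.7 degrees, less where a joint would pass 70% of its speed; a pose out of reach is approached as far as the arm can. A call with a gripper value outside its range is refused whole. OPENING is the opening, from 0 (shut) to 1 (fully open), set as the call begins (- or left out, the last holds). The fingers move at their own pace and stop on an object; FORCE is the grip in N (left out, the last holds). Time passes only in rows, so rows that repeat a pose let the fingers close. It gives the time, the measured TCP pose, the force and the opening at its end, in the units of the state.
- manip.get_state(): the state, without advancing time (a new reading comes with each control period).
- viewer.get_image(name): name is "scene" or "top" or "wrist"; returns a dict with "frame" (420x560x3 uint8, blue, green, red), "range_z" (420x560 float32, m along the optical axis (not along the pixel's ray), 0 where there is no reading), "intrinsics" (3x3 intrinsics, pixels), "world_from_camera" (4x4, takes a point from camera to world coordinates); the wrist camera has in their place "mount" (4x4, takes a point from camera to tool coordinates, whose origin is the TCP and whose axes are the flange's). Camera axes: x right, y up, looking along -z (the intrinsics and any distortion apply to the point x, -y, -z); pixel columns grow to the right and rows downward; lengths in m; the calibration is good to about 2 mm. A picture is of the moment at which its call begins: read the wrist's pose just before it.
- job.sign_off(): hands the job in, once; it reports no verdict.
The state is a dict: "clock": time; "qpos": joint angles; "qd": joint speeds; "effort": joint torques, N m; "position": TCP position; "ee_rot": TCP orientation; "contact_force": force on the tool from outside, world axes, zero at the start; "moment": the same for the moment, N m; "width": finger opening in m.
Only numpy, scipy, OpenCV 4.12 (cv2) and the standard library are available. Lean on these libraries where they do the work, as an engineer would, in place of code of your own. Each camera call takes 0.05 s, during which the arm holds its last target. There are 200 camera calls.

## Task

Pack the wooden kit box for a painting trip: first lay the two single paint tubes (not the clump of tubes stuck together) lengthwise in the bottom of the box, one in each long bay, then fit the loose divider tray flat on the ledges inside the box over them. Then stand the small black jar in the tray's round well and the little carton upright in its oblong well; leave the tube clump and the eraser where they are.

Things in the scene. Friction and masses are not known exactly. Their poses are not given: they have to be found in the camera images.
- kit_box: open wooden box, fixed, 220 (its x) x 150 (y) x 52 mm high; origin under its centre. Floor at z 6 mm. Two bays along x, each 172 x 66 mm, centred at y +36 and -36, parted by a low rib (6 wide, top z 11). Side walls (along x, 6 thick) are cut down to z 10 over the middle 110 mm for fingers, else z 52; end walls 8 thick, z 52
- box_seat (a point): centre of the box at the height of its ledges, where the middle of the fitted tray's underside belongs (box z 36 mm); axes as the box's. A ledge 16 mm wide runs along the inside of each end wall; above the ledges the inside is 204 (x) x 138 (y) mm. Box and things stand on a fixed grey board whose top is 22 mm above the desk
- divider_tray: loose plywood tray, 192 (x) x 126 (y) mm, plate 6 mm thick, about 0.25 kg; origin under its centre. Bridge handle across its middle: bar 10 mm thick (x), 64 long (y), z 34 to 46 mm. Fits the box long side along long side, either way round, 6 mm play all round. 8 mm high rims form two wells on the plate; the oblong one is 49 (x) x 91 (y) mm inside, centred at x -57
- round_well (a point): centre of the tray's round well, on the plate's top (tray x +57, z 6 mm); 70 mm inner diameter; axes as the tray's
- tube_1: single squeezed metal paint tube, whitish, pale cap, lying flat: 34 (x) x 125 (y) x 23 mm high, cap at its -y end; origin under its middle. Grasp across x at the middle, by the upper half (in the box the fingertips must stay above rib and cut-down walls). Lies with its y along the box's x, either way round, in either bay
- tube_2: single squeezed metal paint tube, whitish with a dark grey band and pale cap, lying flat: 35 (x) x 124 (y) x 23 mm high, cap at its -y end; origin under its middle. Grasp and place like the other; one tube in each bay.
- small_jar: small round black jar with a screw lid, standing, 55 mm diameter, 54 mm high, 0.16 kg (varies); origin under its centre; grasp across the lid or body. In the tray's round well there are 25 mm between it and the tray's handle.
- carton: small black and white carton, standing, 33 (x) x 75 (y) x 48 mm high; origin under its centre; grasp across its x. In the oblong well it stands with its y along the tray's y, either way round.
- tube_clump: bystander, loose: three paint tubes stuck together in a clump, 84 x 162 x 43 mm, origin under its middle; long axis y
- eraser: bystander, loose: small blue and white eraser, 21 x 45 x 13 mm, origin under its middle

How it is judged:
By the outcome, as a careful person would: the job done as asked, in the order asked, and still so for the second after the job is handed in, with the robot touching nothing.
It also fails if it takes over 120 s, if anything falls off the work surface, if the arm or the gripper's body presses on something with over 40 N, if the wrist force passes 120 N, or if a joint passes its speed limit or range.

## Working session

There is one attempt and no reset: what is moved stays moved. The work goes in short steps, Python scripts to look and compute and a shell command to move; the robot and the scene stay as the last step left them, time stands still between calls to the robot, and variables do not carry over. Pictures are saved under pics/ and viewed, about 12 in all and at most 16, crops included, and the job is handed in when it is done.

```bash
mkdir -p pics; ls; cat > h.py <<'E'
import numpy as np,cv2
from rig import manip,viewer,job
from scipy.spatial.transform import Rotation as R
def tool():
    s=manip.get_state();q=s['ee_rot'];T=np.eye(4)
    T[:3,:3]=R.from_quat([q[1],q[2],q[3],q[0]]).as_matrix();T[:3,3]=s['position'];return T
def grab(n):
    T=tool();d=viewer.get_image(n)
    W=d['world_from_camera'] if 'world_from_camera' in d else T@np.array(d['mount'])
    return d['frame'],d['range_z'],np.array(d['intrinsics']),np.array(W),d
def cloud(z,K,W):
    v,u=np.mgrid[:z.shape[0],:z.shape[1]]
    x=(u-K[0,2])/K[0,0]*z;y=(v-K[1,2])/K[1,1]*z
    P=np.stack([x,-y,-z],-1)@W[:3,:3].T+W[:3,3];P[z==0]=np.nan;return P
E
python3 - <<'E'
from h import *
print(manip.get_state())
for n in ['top','scene']:
    f,z,K,W,d=grab(n);cv2.imwrite(f'pics/{n}0.png',f);np.savez(f'{n}0.npz',f=f,z=z,K=K,W=W);print(n,d.keys(),K.tolist(),W.round(3).tolist(),(z==0).mean())
E
```

```text
pics
{'clock': 0.0, 'qpos': array([-1.34205721e+00,  2.76560287e-01,  1.50615926e+00, -2.81073101e-05,
        1.36071240e+00, -1.21026219e-01]), 'qd': array([ 1.65184567e-03, -2.04414631e-05,  9.12062863e-04, -1.53587891e-03,
        7.84093960e-04,  8.87215323e-04]), 'effort': array([ 4.06084491e-04, -4.16773868e+01, -2.45808560e+01,  1.17021791e-04,
        1.11328525e-02,  1.19038432e-06]), 'position': array([ 0.19688493, -0.53965552,  0.23044911]), 'ee_rot': array([-9.17570591e-04,  9.84746032e-01,  1.73995419e-01, -6.32268409e-05]), 'contact_force': array([-0.07363385, -0.31171748,  0.36070816]), 'moment': array([-0.02630074,  0.0081861 , -0.04324248]), 'width': 0.08536884581018239}
top dict_keys(['frame', 'range_z', 'intrinsics', 'world_from_camera']) [[393.3048467453309, 0.0, 277.25790748582875], [0.0, 393.3048467453309, 206.9893406724794], [0.0, 0.0, 1.0]] [[0.121, 0.973, -0.197, 0.35], [-0.993, 0.118, -0.029, 0.06], [-0.005, 0.199, 0.98, 0.935], [0.0, 0.0, 0.0, 1.0]] 0.003924319727891156
scene dict_keys(['frame', 'range_z', 'intrinsics', 'world_from_camera']) [[406.4127183276764, 0.0, 284.65964864941844], [0.0, 406.4127183276764, 207.1916308567705], [0.0, 0.0, 1.0]] [[-0.678, 0.346, -0.648, -0.028], [-0.735, -0.324, 0.596, 0.615], [-0.004, 0.88, 0.474, 0.504], [0.0, 0.0, 0.0, 1.0]] 0.03074829931972789
```

View pics/top0.png

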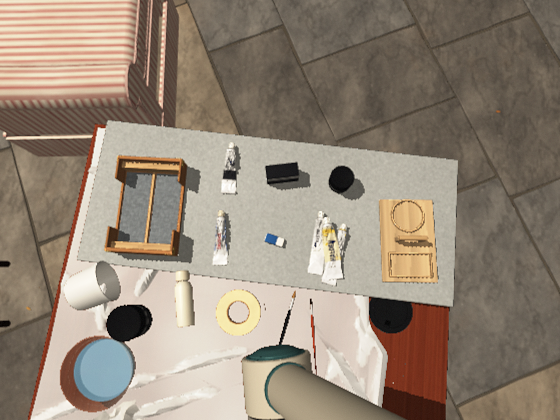

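View pics/scene0.png

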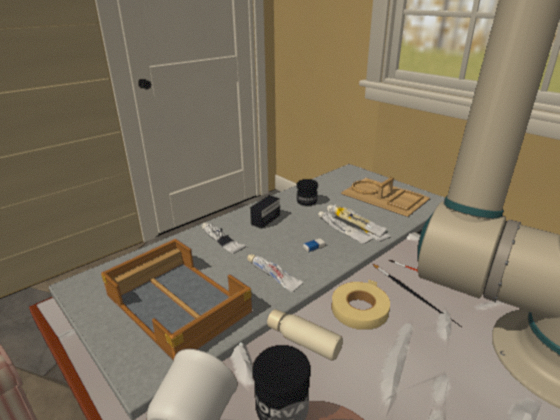

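The top view shows the box at about (148,205), tube_2 (banded) at (230,168), tube_1 at (220,238), the carton at (282,173), the jar at (341,179), the clump at (328,247), the eraser at (275,240) and the tray at (408,240).

```bash
python3 - <<'E'
from h import *
d=np.load('top0.npz');f,z,K,W=d['f'],d['z'],d['K'],d['W'];P=cloud(z,K,W)
def rect(P,m,name):
    q=P[m][:,:2].astype(np.float32);c,s,a=cv2.minAreaRect(q*1000)
    if s[0]<s[1]: s=s[::-1];a+=90
    print(name,'c',np.round(c,1),'size',np.round(s,1),'long-axis deg',round((a+90)%180-90,1),'zmax',np.round(np.nanpercentile(P[m][:,2],[50,98])*1000,1),len(q))
board=[P[200,300],P[270,190],P[140,200],P[280,420]];print(np.round(board,4).tolist())
R0=dict(box=(80,145,200,262),t2=(205,135,252,202),t1=(205,203,240,272),carton=(258,150,307,192),jar=(322,160,362,198),eraser=(258,228,292,252),clump=(300,202,357,290),tray=(370,190,450,290))
zb=np.median([b[2] for b in board])
for n,(a,b,c,e) in R0.items():
    m=np.zeros(z.shape,bool);m[b:e,a:c]=1
    m&=(P[...,2]>zb+ (0.004 if n in('tray','eraser') else 0.008))&(P[...,2]<0.09)
    k,l,st,_=cv2.connectedComponentsWithStats(m.astype(np.uint8));i=1+np.argmax(st[1:,4]);rect(P,l==i,n)
    if n in('carton','jar'):
        t=(l==i)&(P[...,2]>np.nanpercentile(P[l==i][:,2],80)-0.008);rect(P,t,n+' top')
    if n=='box':
        t=(l==i)&(P[...,2]>zb+.046);rect(P,t,n+' top')
    if n=='tray':
        t=(l==i)&(P[...,2]>zb+.035);rect(P,t,'handle')
        t=(l==i)&(P[...,2]<zb+.009);rect(P,t,'plate')
x0=lambda u,v:P[v,u].round(3).tolist()
print('oblong',x0(411,264),'round',x0(408,217),'cap2',x0(231,150),'cap1',x0(220,216))
E
```

```text
[[0.5572, 0.0348, 0.0218], [0.3632, 0.2673, 0.0223], [0.6772, 0.2947, 0.0233], [0.4042, -0.2557, 0.0255]]
box c [497.1 382.8] size [221.2 151.6] long-axis deg 3.8 zmax [58.2 75.7] 2608
box top c [497.1 382.8] size [221.3 151.3] long-axis deg 3.9 zmax [73.3 76.7] 764
t2 c [637.4 214.1] size [75.4 26.6] long-axis deg 6.7 zmax [37.5 44.4] 274
t1 c [464.6 210. ] size [88.7 25.7] long-axis deg 7.8 zmax [38. 45.] 341
carton c [612.   85.2] size [74.6 34.2] long-axis deg -76.4 zmax [68.9 72.1] 582
carton top c [612.1  85.2] size [74.7 34.1] long-axis deg -76.6 zmax [69.4 72.3] 467
jar c [611.3 -52. ] size [53.3 52.5] long-axis deg 30.7 zmax [74.  77.3] 527
jar top c [611.5 -51.9] size [52.8 52.5] long-axis deg 30.7 zmax [74.4 77.5] 441
eraser c [456.1  84.3] size [44.7 20.8] long-axis deg 77.6 zmax [33.8 37. ] 173
clump c [466.6 -54.4] size [154.5  68.9] long-axis deg 18.9 zmax [40.  61.6] 1057
tray c [ 493.6 -221.7] size [190.7 126.1] long-axis deg 6.6 zmax [28.4 67. ] 2926
handle c [ 493.7 -221.5] size [62.4  9.6] long-axis deg -82.8 zmax [66.6 69.8] 144
plate c [ 493.6 -221.7] size [190.7 126.1] long-axis deg 6.6 zmax [28.1 31. ] 2395
oblong [0.437, -0.232, 0.029] round [0.546, -0.221, 0.025] cap2 [0.654, 0.212, 0.042] cap1 [0.493, 0.215, 0.039]
```

```bash
cat >> h.py <<'E'
def to(x,y,z,yaw):
    "row taking the tool from here to world x,y,z (m), pointing down, tool x at yaw deg"
    T=tool();c,s=np.cos(np.radians(yaw)),np.sin(np.radians(yaw))
    Rt=np.array([[c,s,0],[s,-c,0],[0,0,-1.]])
    p=T[:3,:3].T@(np.array([x,y,z])-T[:3,3]);r=np.degrees(R.from_matrix(T[:3,:3].T@Rt).as_rotvec())
    print('ROW',np.round(p,4).tolist(),np.round(r,1).tolist(),'rows>=',round(max(np.linalg.norm(p)/.0625,np.linalg.norm(r)/10.7),1))
def st():
    s=manip.get_state();print('t',round(s['clock'],2),'p',np.round(s['position'],4),'F',np.round(s['contact_force'],1),'w',round(s['width']*1000,1),'q',np.round(s['qpos'],2))
E
python3 -c "
from h import *
to(.54,.21,.38,7)"
```

```text
ROW [0.5792, -0.587, -0.1484] [-0.1, 0.0, 13.0] rows>= 13.4
```

```bash
python3 -m crank '[[0.1,-0.1,-0.13,0,0,4],[0.579,-0.587,-0.148,0,0,13],[0.579,-0.587,-0.148,0,0,13],[0.579,-0.587,-0.148,0,0,13],[0.579,-0.587,-0.148,0,0,13],[0.579,-0.587,-0.148,0,0,13],[0.579,-0.587,-0.148,0,0,13],[0.579,-0.587,-0.148,0,0,13],[0.579,-0.587,-0.148,0,0,13],[0.579,-0.587,-0.148,0,0,13],[0.579,-0.587,-0.148,0,0,13],[0.579,-0.587,-0.148,0,0,13],[0.579,-0.587,-0.148,0,0,13],[0.579,-0.587,-0.148,0,0,13],[0.579,-0.587,-0.148,0,0,13],[0.579,-0.587,-0.148,0,0,13],[0.579,-0.587,-0.148,0,0,13]]' 0.65 30
python3 - <<'E'
from h import *
st();f,z,K,W,d=grab('wrist');cv2.imwrite('pics/w1.png',f);np.savez('w1.npz',f=f,z=z,K=K,W=W)
P=cloud(z,K,W);print(np.round(P[::140,::140],3).tolist())
E
```

```text
clock: 2.22
position: [0.5392, 0.2088, 0.3797]
ee_rot: [-0.001, 0.998, 0.061, -0.0]
contact_force: [-0.5, 0.5, 0.3]
width: 0.0556
t 2.23 p [0.5392 0.2088 0.3797] F [-0.5  0.5  0.3] w 55.6 q [0.25 0.24 1.2  0.   1.7  1.7 ]
[[[0.867, 1.178, -0.619], [nan, nan, nan], [1.07, 0.268, -0.902], [1.14, -0.307, -0.905]], [[0.351, 1.498, -0.898], [0.549, 0.437, 0.028], [0.577, 0.211, 0.026], [0.604, -0.017, 0.023]], [[-0.407, 1.61, -0.898], [0.281, 0.447, 0.016], [0.319, 0.179, 0.024], [0.341, -0.095, 0.005]]]
```

View pics/w1.png

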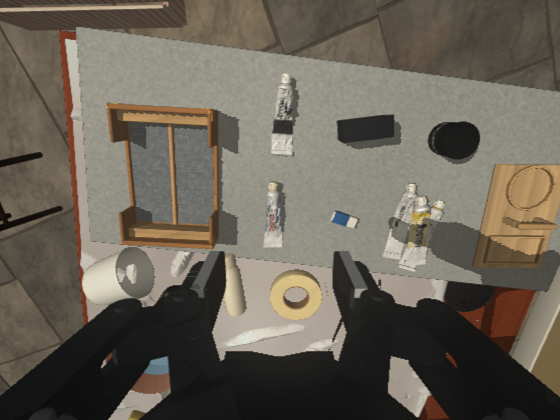

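The wrist view shows tube_2 from (286,75) to (282,153) and tube_1 from (274,183) to (273,246). Both caps face away from the robot.

```bash
python3 - <<'E'
from h import *
for nm,RO in (('w1',dict(t2=(262,66,302,162),t1=(258,175,292,252))),('top0',dict(t2=(212,138,246,200),t1=(208,206,235,270)))):
    d=np.load(nm+'.npz');f,z,K,W=d['f'],d['z'],d['K'],d['W'];P=cloud(z,K,W)
    for n,(a,b,c,e) in RO.items():
        m=np.zeros(z.shape,bool);m[b:e,a:c]=1
        zb=np.nanmedian(P[b:e,a:c,2]);
        g=f.min(-1);bg=np.median(g[m]);w=m&((g>bg+45)|(P[...,2]>zb+.006))
        w=cv2.morphologyEx(w.astype(np.uint8),cv2.MORPH_OPEN,np.ones((2,2)))
        k,l,s,_=cv2.connectedComponentsWithStats(w);i=1+np.argmax(s[1:,4])
        # cast rays to plane z=.032
        v,u=np.nonzero(l==i);r=np.stack([(u-K[0,2])/K[0,0],-(v-K[1,2])/K[1,1],-np.ones(len(u))],-1)@W[:3,:3].T
        q=W[:3,3]+r*((.030-W[2,3])/r[:,2])[:,None]
        c0,sz,an=cv2.minAreaRect((q[:,:2]*1000).astype(np.float32));print(nm,n,np.round(c0,1),np.round(sz,1),round(an,1),bg,'zb',round(zb,4),len(u))
from h import to
to(.465,.210,.06,7.5)
E
```

```text
w1 t2 [635.2 211.6] [78.6 27.7] 5.0 139.0 zb 0.0237 795
w1 t1 [461.8 207.7] [90.7 28.3] 7.1 134.0 zb 0.0237 635
top0 t2 [634.9 212.1] [83.1 26.4] 8.2 176.0 zb 0.0223 299
top0 t1 [463.1 208.1] [89.1 25.4] 8.4 176.0 zb 0.0227 366
ROW [-0.0735, -0.0098, 0.3198] [-0.1, 0.0, -0.5] rows>= 5.3
```

```bash
python3 - <<'E'
from h import *
d=np.load('w1.npz');f,z,K,W=d['f'],d['z'],d['K'],d['W']
def ray(u,v,h):
    r=W[:3,:3]@[(u-K[0,2])/K[0,0],-(v-K[1,2])/K[1,1],-1];return (W[:3,3]+r*(h-W[2,3])/r[2])[:2]
for a,b in (((286,74),(281.5,154)),((273.5,182),(273,248))):
    A,B=ray(*a,.032),ray(*b,.025);print(A.round(4),B.round(4),'mid',((A+B)/2).round(4),'len',np.linalg.norm(A-B).round(4),'yaw',np.degrees(np.arctan2(*(A-B)[::-1])).round(1))
t=np.load('top0.npz');o=cv2.resize(t['f'][130:280,200:250],None,fx=4,fy=4);p=cv2.resize(f[60:260,250:310],None,fx=3,fy=3,interpolation=cv2.INTER_NEAREST);h=max(len(o),len(p))
cv2.imwrite('pics/c1.png',np.hstack([cv2.copyMakeBorder(x,0,h-len(x),0,10,0) for x in(o,p)]))
E
```

```text
[0.6754 0.214 ] [0.5543 0.2058] mid [0.6149 0.2099] len 0.1214 yaw 3.9
[0.5072 0.2135] [0.3834 0.2002] mid [0.4453 0.2069] len 0.1245 yaw 6.2
```

View pics/c1.png

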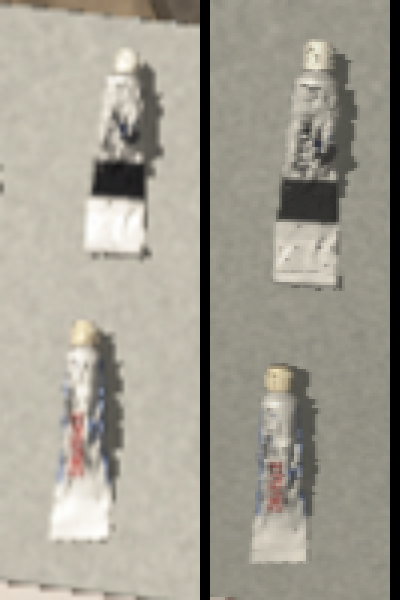

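The crop confirms the ends: tube_2 spans rows 73–155 and tube_1 rows 182–247 in the wrist frame. The middles come out at about (0.615,0.210) and (0.445,0.207).

```bash
python3 -c "
from h import *
to(.446,.207,.10,6.5);to(.446,.207,.028,6.5)"
```

```text
ROW [-0.0928, -0.0092, 0.2798] [-0.1, 0.0, 0.5] rows>= 4.7
ROW [-0.0927, -0.0091, 0.3518] [-0.1, 0.0, 0.5] rows>= 5.8
```

```bash
python3 -m crank '[[-0.093,-0.009,0.28,0,0,0.5],[-0.093,-0.009,0.28,0,0,0.5],[-0.093,-0.009,0.28,0,0,0.5],[-0.093,-0.009,0.28,0,0,0.5],[-0.093,-0.009,0.28,0,0,0.5],[-0.093,-0.009,0.28,0,0,0.5],[-0.093,-0.009,0.32,0,0,0.5],[-0.093,-0.009,0.34,0,0,0.5],[-0.093,-0.009,0.352,0,0,0.5],[-0.093,-0.009,0.352,0,0,0.5],[-0.093,-0.009,0.352,0,0,0.5]]' 0.65
python3 -m crank '[[0,0,0,0,0,0],[0,0,0,0,0,0],[0,0,0,0,0,0],[0,0,0,0,0,0],[0,0,0,0,0,0],[0,0,0,0,0,0]]' 0.2 30
python3 -m crank '[[0,0,-0.02,0,0,0],[0,0,-0.06,0,0,0],[0,0,-0.11,0,0,0],[0,0,-0.11,0,0,0],[0,0,-0.11,0,0,0]]'
python3 -c "
from h import *
to(.4946,.4189,.135,3.9)"
```

```text
clock: 3.65
position: [0.4472, 0.2072, 0.0291]
ee_rot: [-0.001, 0.998, 0.056, 0.001]
contact_force: [0.3, 1.3, 0.5]
width: 0.0553
clock: 4.4
position: [0.4481, 0.2075, 0.0302]
ee_rot: [-0.001, 0.998, 0.056, 0.002]
contact_force: [-0.3, 0.1, 4.9]
width: 0.0259
clock: 5.03
position: [0.447, 0.2071, 0.14]
ee_rot: [-0.001, 0.998, 0.056, 0.002]
contact_force: [-0.3, 0.0, -0.8]
width: 0.0259
ROW [0.0712, -0.2051, 0.0058] [-0.1, -0.2, 2.6] rows>= 3.5
```

```bash
python3 -m crank '[[0.071,-0.205,0.006,0,0,2.6],[0.071,-0.205,0.006,0,0,2.6],[0.071,-0.205,0.006,0,0,2.6],[0.071,-0.205,0.006,0,0,2.6],[0.071,-0.205,0.006,0,0,2.6],[0.071,-0.205,0.006,0,0,2.6],[0.071,-0.205,0.006,0,0,2.6]]'
python3 -c "
from h import *
st();to(.4946,.4189,.038,3.9)
f,z,K,W,d=grab('wrist');cv2.imwrite('pics/w2.png',f)"
```

```text
clock: 5.9
position: [0.494, 0.4172, 0.1343]
ee_rot: [-0.001, 0.999, 0.033, 0.001]
contact_force: [0.1, -0.3, 0.5]
width: 0.0259
t 5.9 p [0.494  0.4172 0.1343] F [ 0.1 -0.3  0.5] w 25.9 q [ 0.59  0.44  1.49 -0.    1.2   2.1 ]
ROW [0.0004, -0.0016, 0.0964] [-0.1, -0.2, -0.1] rows>= 1.5
```

View pics/w2.png

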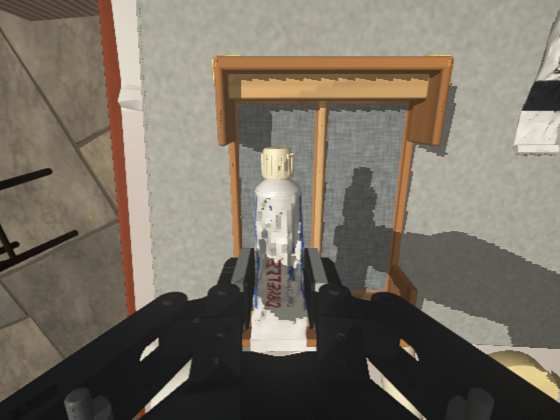

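The tube is held straight, with its cap at (277,160), over the left bay. I'll lower and release.

```bash
python3 -m crank '[[0,-0.001,0.05,0,0,0],[0,-0.001,0.08,0,0,0],[0,-0.001,0.092,0,0,0],[0,-0.001,0.097,0,0,0],[0,-0.001,0.097,0,0,0],[0,-0.001,0.097,0,0,0]]'
python3 -m crank '[[0,0,0,0,0,0],[0,0,0,0,0,0],[0,0,0,0,0,0],[0,0,-0.02,0,0,0],[0,0,-0.07,0,0,0],[0,0,-0.12,0,0,0],[0,0,-0.17,0,0,0],[0,0,-0.17,0,0,0],[0,0,-0.17,0,0,0]]' 0.55
python3 -c "
from h import *
f,z,K,W,d=grab('wrist');cv2.imwrite('pics/w3.png',f)
to(.615,.210,.12,5);to(.615,.210,.029,5)"
```

```text
clock: 6.7
position: [0.4953, 0.419, 0.039]
ee_rot: [-0.002, 0.999, 0.033, 0.003]
contact_force: [-0.9, 0.5, -1.3]
width: 0.0256
clock: 7.82
position: [0.4939, 0.4182, 0.2086]
ee_rot: [-0.001, 0.999, 0.033, 0.003]
contact_force: [0.5, -0.7, -0.2]
width: 0.047
ROW [0.1071, 0.2157, 0.0877] [-0.1, -0.2, -1.2] rows>= 4.1
ROW [0.1068, 0.2158, 0.1787] [-0.1, -0.2, -1.2] rows>= 4.8
```

View pics/w3.png

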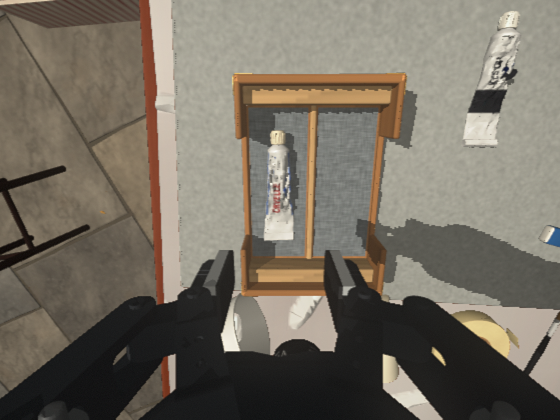

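tube_1 lies in the left bay, with its cap at (278,137) and its crimp at (278,235). Next is tube_2.

```bash
python3 -m crank '[[0.107,0.216,0,0,0,-1],[0.107,0.216,0,0,0,-1],[0.107,0.216,0,0,0,-1],[0.107,0.216,0.05,0,0,-1],[0.107,0.216,0.088,0,0,-1],[0.107,0.216,0.12,0,0,-1],[0.107,0.216,0.15,0,0,-1],[0.107,0.216,0.17,0,0,-1],[0.107,0.216,0.179,0,0,-1],[0.107,0.216,0.179,0,0,-1],[0.107,0.216,0.179,0,0,-1]]' 0.65
python3 -m crank '[[0,0,0,0,0,0],[0,0,0,0,0,0],[0,0,0,0,0,0],[0,0,0,0,0,0],[0,0,0,0,0,0],[0,0,0,0,0,0]]' 0.2 30
python3 -m crank '[[0,0,-0.02,0,0,0],[0,0,-0.06,0,0,0],[0,0,-0.11,0,0,0],[0,0,-0.11,0,0,0],[0,0,-0.11,0,0,0]]'
python3 -c "
from h import *
to(.4994,.3471,.135,3.9)"
```

```text
clock: 9.25
position: [0.6157, 0.21, 0.0293]
ee_rot: [-0.001, 0.999, 0.042, 0.002]
contact_force: [0.2, -0.1, -0.2]
width: 0.0552
clock: 10.0
position: [0.6165, 0.2101, 0.0305]
ee_rot: [-0.001, 0.999, 0.042, 0.003]
contact_force: [-0.3, -0.5, 6.9]
width: 0.0263
clock: 10.62
position: [0.615, 0.2097, 0.1399]
ee_rot: [-0.001, 0.999, 0.042, 0.003]
contact_force: [0.4, -0.4, -1.1]
width: 0.0265
ROW [-0.1037, -0.1466, 0.0046] [-0.1, -0.3, 0.9] rows>= 2.9
```

```bash
python3 -m crank '[[-0.104,-0.147,0.004,0,0,1],[-0.104,-0.147,0.004,0,0,1],[-0.104,-0.147,0.004,0,0,1],[-0.104,-0.147,0.004,0,0,1],[-0.104,-0.147,0.004,0,0,1],[-0.104,-0.147,0.004,0,0,1]]'
python3 -c "
from h import *
to(.4994,.3471,.038,3.9)"
```

```text
clock: 11.38
position: [0.4997, 0.3463, 0.1347]
ee_rot: [-0.001, 0.999, 0.032, 0.002]
contact_force: [0.4, 0.3, -0.5]
width: 0.0262
ROW [-0.0007, -0.0007, 0.0967] [-0.0, -0.3, -0.2] rows>= 1.5
```

```bash
python3 -m crank '[[0,-0.001,0.05,0,0,0],[0,-0.001,0.08,0,0,0],[0,-0.001,0.092,0,0,0],[0,-0.001,0.097,0,0,0],[0,-0.001,0.097,0,0,0],[0,-0.001,0.097,0,0,0]]'
python3 -m crank '[[0,0,0,0,0,0],[0,0,0,0,0,0],[0,0,0,0,0,0],[0,0,-0.02,0,0,0],[0,0,-0.07,0,0,0],[0,0,-0.12,0,0,0],[0,0,-0.18,0,0,0],[0,0,-0.18,0,0,0],[0,0,-0.18,0,0,0]]' 0.55
python3 - <<'E'
from h import *
f,z,K,W,d=grab('wrist');cv2.imwrite('pics/w4.png',f);P=cloud(z,K,W)
f,z,K,W,d=grab('top');np.savez('top1.npz',f=f,z=z,K=K,W=W)
to(.4936,-.2217,.13,96.6);to(.4936,-.2217,.15,96.6)
E
```

```text
clock: 12.12
position: [0.5011, 0.3478, 0.039]
ee_rot: [-0.001, 0.999, 0.032, 0.003]
contact_force: [-0.3, 0.5, -0.6]
width: 0.0263
clock: 13.25
position: [0.4994, 0.3472, 0.2188]
ee_rot: [-0.001, 0.999, 0.032, 0.003]
contact_force: [-0.4, -0.7, -0.6]
width: 0.0469
ROW [-0.0424, 0.5671, 0.0868] [0.1, -0.2, -92.9] rows>= 9.2
ROW [-0.0423, 0.5671, 0.0668] [0.1, -0.2, -92.9] rows>= 9.2
```

View pics/w4.png

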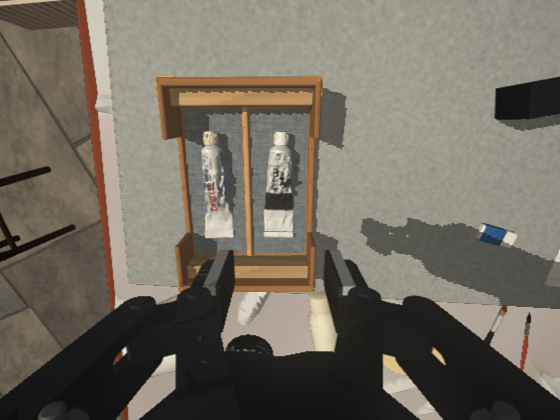

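Both tubes lie lengthwise, one per bay: caps at (210,137) and (281,138), crimps at (219,233) and (279,233). Next I go to the tray.

```bash
python3 -m crank '[[-0.042,0.567,-0.02,0,0,-93],[-0.042,0.567,-0.02,0,0,-93],[-0.042,0.567,-0.02,0,0,-93],[-0.042,0.567,-0.02,0,0,-93],[-0.042,0.567,-0.02,0,0,-93],[-0.042,0.567,-0.02,0,0,-93],[-0.042,0.567,-0.02,0,0,-93],[-0.042,0.567,-0.02,0,0,-93],[-0.042,0.567,-0.02,0,0,-93],[-0.042,0.567,-0.02,0,0,-93],[-0.042,0.567,-0.02,0,0,-93],[-0.042,0.567,-0.02,0,0,-93],[-0.042,0.567,-0.02,0,0,-93]]' 0.5
python3 - <<'E'
from h import *
st();f,z,K,W,d=grab('wrist');cv2.imwrite('pics/w5.png',f);np.savez('w5.npz',f=f,z=z,K=K,W=W)
def rect(q,n):
    c,s,a=cv2.minAreaRect((q[:,:2]*1000).astype(np.float32))
    if s[0]<s[1]: s=s[::-1];a+=90
    print(n,np.round(c,1),np.round(s,1),round((a+90)%180-90,1),len(q),q[:,2].mean().round(4))
def big(m):
    k,l,s,_=cv2.connectedComponentsWithStats(m.astype(np.uint8));return l==1+np.argmax(s[1:,4])
P=cloud(z,K,W);near=np.hypot(P[...,0]-.494,P[...,1]+.222)<.15
rect(P[big(near&(P[...,2]>.06)&(P[...,2]<.078))],'handle')
rect(P[big(near&(P[...,2]>.0265)&(P[...,2]<.034))],'plate')
rect(P[near&(P[...,2]>.0265)&(P[...,2]<.085)],'all')
d=np.load('w1.npz');P=cloud(d['z'],d['K'],d['W']);m=(np.hypot(P[...,0]-.497,P[...,1]-.383)<.145)&(P[...,2]>.066)&(P[...,2]<.085)
rect(P[m],'box w1')
to(.4936,-.2217,.044,96.6)
E
```

```text
clock: 14.98
position: [0.4933, -0.2201, 0.2361]
ee_rot: [0.0, 0.664, 0.748, 0.002]
contact_force: [-0.2, 0.0, 0.5]
width: 0.0427
t 14.97 p [ 0.4933 -0.2201  0.2361] F [-0.2  0.   0.5] w 42.7 q [-0.55  0.22  1.57  0.    1.35 -0.67]
handle [ 493.2 -222.3] [62.5  9.6] -83.4 527 0.0685
plate [ 493.1 -223.2] [192.  126.2] 6.3 8686 0.0291
all [ 488.3 -179.5] [214.1 191.9] -83.6 16626 0.0312
box w1 [497.3 383.2] [221.  152.2] 3.8 1887 0.0735
ROW [-0.0018, -0.0006, 0.1924] [0.2, -0.1, 0.2] rows>= 3.1
```

View pics/w5.png

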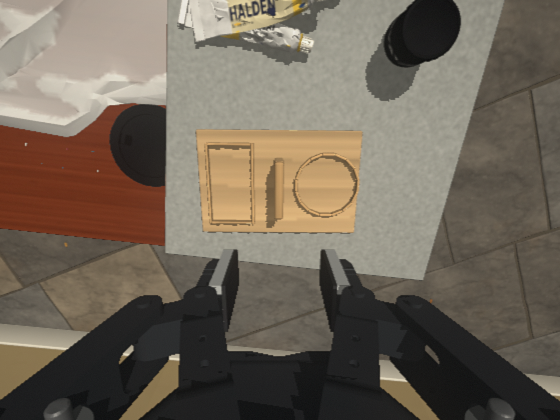

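The wrist and top views agree on the tray, with the handle at (278,190), the round well at (325,185) and the oblong well at (230,183). They also agree on the box. I'll grasp the handle.

```bash
python3 -m crank '[[-0.002,0,0.06,0,0,0],[-0.002,0,0.12,0,0,0],[-0.002,0,0.16,0,0,0],[-0.002,0,0.18,0,0,0],[-0.002,0,0.192,0,0,0],[-0.002,0,0.192,0,0,0],[-0.002,0,0.192,0,0,0]]'
python3 -m crank '[[0,0,0,0,0,0],[0,0,0,0,0,0],[0,0,0,0,0,0],[0,0,0,0,0,0],[0,0,0,0,0,0],[0,0,0,0,0,0],[0,0,0,0,0,0]]' 0.02 70
python3 -m crank '[[0,0,-0.005,0,0,0],[0,0,-0.02,0,0,0],[0,0,-0.05,0,0,0],[0,0,-0.09,0,0,0],[0,0,-0.15,0,0,0],[0,0,-0.15,0,0,0],[0,0,-0.15,0,0,0]]'
python3 -c "
from h import *
st();to(.4972,.383,.19,93.9)"
```

```text
clock: 15.9
position: [0.495, -0.222, 0.0454]
ee_rot: [0.002, 0.664, 0.748, 0.002]
contact_force: [0.1, 0.3, -0.7]
width: 0.0429
clock: 16.77
position: [0.4955, -0.2224, 0.0466]
ee_rot: [0.002, 0.664, 0.748, 0.002]
contact_force: [0.5, 0.3, 6.1]
width: 0.0086
clock: 17.65
position: [0.494, -0.2219, 0.1965]
ee_rot: [0.002, 0.664, 0.748, 0.002]
contact_force: [-1.8, 0.3, -3.0]
width: 0.0085
t 17.65 p [ 0.494  -0.2219  0.1965] F [-1.8  0.3 -3. ] w 8.5 q [-0.55  0.25  1.64  0.    1.25 -0.67]
ROW [0.6002, 0.075, 0.0065] [0.3, 0.0, 2.9] rows>= 9.7
```

```bash
python3 -m crank '[[0.03,0.004,0.006,0,0,0],[0.08,0.01,0.006,0,0,0.5],[0.14,0.02,0.006,0,0,1],[0.2,0.025,0.006,0,0,1],[0.26,0.033,0.006,0,0,1.5],[0.32,0.04,0.006,0,0,1.5],[0.38,0.047,0.006,0,0,2],[0.44,0.055,0.006,0,0,2],[0.5,0.063,0.006,0,0,2.5],[0.55,0.07,0.006,0,0,3],[0.585,0.073,0.006,0,0,3],[0.6,0.075,0.006,0,0,3],[0.6,0.075,0.006,0,0,3],[0.6,0.075,0.006,0,0,3],[0.6,0.075,0.006,0,0,3]]'
python3 - <<'E'
from h import *
st();f,z,K,W,d=grab('wrist');cv2.imwrite('pics/w6.png',f);np.savez('w6.npz',f=f,z=z,K=K,W=W)
f,z,K,W,d=grab('top');P=cloud(z,K,W)
m=(np.hypot(P[...,0]-.497,P[...,1]-.383)<.15)&(P[...,2]>.155)&(P[...,2]<.182)
q=P[m];print(cv2.minAreaRect((q[:,:2]*1000).astype(np.float32)),len(q),q[:,2].mean())
q=q[:,2]  # flatness
A=np.c_[P[m][:,:2]-P[m][:,:2].mean(0),np.ones(m.sum())];print(np.linalg.lstsq(A,q,rcond=None)[0])
cv2.imwrite('pics/t6.png',f);np.savez('t6.npz',f=f,z=z,K=K,W=W);to(.4972,.383,.15,93.9)
E
```

```text
clock: 19.52
position: [0.4974, 0.3813, 0.1905]
ee_rot: [0.002, 0.684, 0.73, 0.002]
contact_force: [-0.2, -0.4, -2.7]
width: 0.0085
t 19.52 p [0.4974 0.3813 0.1905] F [-0.2 -0.4 -2.7] w 8.5 q [ 0.55  0.37  1.46 -0.    1.3   0.48]
((497.8228759765625, 380.9798583984375), (192.4485321044922, 126.51817321777344), 3.5627026557922363) 4241 0.17242548798629917
[0.00211119 0.00575412 0.17242549]
ROW [0.0013, -0.0004, 0.0407] [0.3, 0.0, -0.2] rows>= 0.7
```

View pics/w6.png

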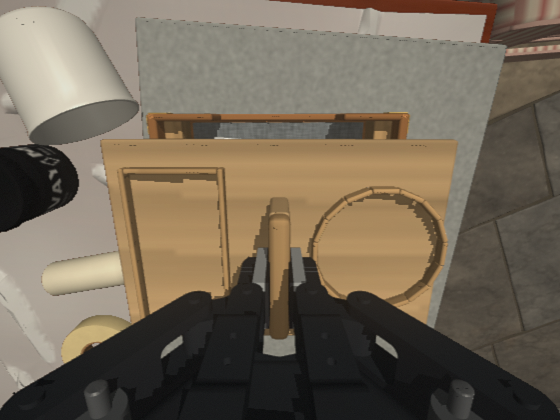

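The tray hangs flat over the box and is aligned within 2 mm. I'll shift it 2 mm in +y and lower it.

```bash
python3 -m crank '[[0.002,0,0.03,0,0,-0.2],[0.002,0,0.06,0,0,-0.2],[0.002,0,0.085,0,0,-0.2],[0.002,0,0.095,0,0,-0.2],[0.002,0,0.1,0,0,-0.2],[0.002,0,0.105,0,0,-0.2],[0.002,0,0.105,0,0,-0.2]]'
python3 -m crank '[[0,0,0.001,0,0,0],[0,0,0.002,0,0,0],[0,0,0.003,0,0,0],[0,0,0.003,0,0,0]]'
```

```text
clock: 20.5
position: [0.4981, 0.3838, 0.0862]
ee_rot: [0.002, 0.682, 0.731, 0.002]
contact_force: [-0.4, -0.6, -2.1]
width: 0.0085
clock: 21.0
position: [0.4981, 0.3837, 0.0831]
ee_rot: [0.002, 0.682, 0.731, 0.002]
contact_force: [1.6, 1.0, -2.4]
width: 0.0082
```

```bash
python3 -m crank '[[0,0,0.001,0,0,0],[0,0,0.001,0,0,0],[0,0,0.001,0,0,0]]'
python3 -m crank '[[0,0,0,0,0,0],[0,0,0,0,0,0],[0,0,0,0,0,0],[0,0,0,0,0,0],[0,0,-0.03,0,0,0],[0,0,-0.08,0,0,0],[0,0,-0.14,0,0,0],[0,0,-0.17,0,0,0],[0,0,-0.17,0,0,0],[0,0,-0.17,0,0,0]]' 0.4
python3 - <<'E'
from h import *
st();f,z,K,W,d=grab('wrist');cv2.imwrite('pics/w7.png',f);np.savez('w7.npz',f=f,z=z,K=K,W=W)
f,z,K,W,d=grab('top');np.savez('t7.npz',f=f,z=z,K=K,W=W)
for n in('w7','t7'):
    d=np.load(n+'.npz');P=cloud(d['z'],d['K'],d['W']);B=np.array([.497,.383]);c,s=np.cos(np.radians(3.9)),np.sin(np.radians(3.9))
    L=(P[...,:2]-B)@np.array([[c,-s],[s,c]]);h=P[...,2]-.022
    m=(abs(L[...,0])<.09)&(abs(L[...,1])<.058)&(h>.034)&(h<.05)
    q=P[m];A=np.c_[L[m],np.ones(m.sum())];print(n,'plane',np.linalg.lstsq(A,h[m],rcond=None)[0].round(4),'n',m.sum())
    m=(abs(L[...,0])<.03)&(abs(L[...,1])<.05)&(h>.068)&(h<.09);print('handle',cv2.minAreaRect((P[m][:,:2]*1000).astype(np.float32)),np.median(h[m]),m.sum())
E
```

```text
clock: 21.38
position: [0.4983, 0.3838, 0.0826]
ee_rot: [0.002, 0.682, 0.731, 0.002]
contact_force: [-0.4, -0.9, 2.0]
width: 0.0086
clock: 22.62
position: [0.4964, 0.3833, 0.2513]
ee_rot: [0.002, 0.682, 0.731, 0.001]
contact_force: [0.9, 0.4, -0.3]
width: 0.0342
t 22.62 p [0.4964 0.3833 0.2513] F [ 0.9  0.4 -0.3] w 34.2 q [ 0.55  0.34  1.36 -0.    1.44  0.48]
w7 plane [-0.0009 -0.0019  0.0433] n 14204
handle ((497.65936279296875, 383.8405456542969), (9.361252784729004, 63.1901969909668), 3.769956350326538) 0.08262791336134465 619
t7 plane [-0.0008  0.0006  0.0423] n 3663
handle ((498.2796630859375, 383.10614013671875), (10.118847846984863, 63.2519645690918), 3.8755249977111816) 0.08072742592980628 158
```

View pics/w7.png

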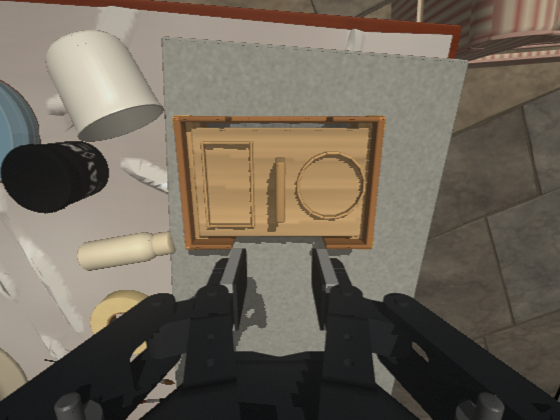

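The tray is seated flat: plate top at 42 mm in both views, no tilt, centre (0.498,0.3835), yaw 3.8°. The jar is next.

```bash
python3 -c "
from h import *
to(.6114,-.052,.18,4)"
```

```text
ROW [-0.442, 0.0847, 0.0716] [0.2, -0.1, 89.9] rows>= 8.4
```

```bash
python3 -m crank '[[-0.442,0.085,0,0,0,90],[-0.442,0.085,0.03,0,0,90],[-0.442,0.085,0.072,0,0,90],[-0.442,0.085,0.072,0,0,90],[-0.442,0.085,0.072,0,0,90],[-0.442,0.085,0.072,0,0,90],[-0.442,0.085,0.072,0,0,90],[-0.442,0.085,0.072,0,0,90],[-0.442,0.085,0.072,0,0,90],[-0.442,0.085,0.072,0,0,90],[-0.442,0.085,0.072,0,0,90],[-0.442,0.085,0.072,0,0,90]]' 1
python3 -c "
from h import *
to(.6114,-.052,.046,4)"
```

```text
clock: 24.22
position: [0.6115, -0.0515, 0.1794]
ee_rot: [0.001, 0.999, 0.035, 0.001]
contact_force: [-0.1, -0.4, 0.9]
width: 0.0853
ROW [-0.0005, 0.0003, 0.1334] [0.1, -0.2, 0.0] rows>= 2.1
```

```bash
python3 -m crank '[[0,0,0.05,0,0,0],[0,0,0.09,0,0,0],[0,0,0.12,0,0,0],[0,0,0.133,0,0,0],[0,0,0.133,0,0,0],[0,0,0.133,0,0,0]]'
python3 -m crank '[[0,0,0,0,0,0],[0,0,0,0,0,0],[0,0,0,0,0,0],[0,0,0,0,0,0],[0,0,0,0,0,0],[0,0,0,0,0,0]]' 0.45 40
python3 -m crank '[[0,0,-0.01,0,0,0],[0,0,-0.04,0,0,0],[0,0,-0.09,0,0,0],[0,0,-0.15,0,0,0],[0,0,-0.15,0,0,0],[0,0,-0.15,0,0,0]]'
python3 -c "
from h import *
st();to(.5548,.3873,.19,3.9)"
```

```text
clock: 24.98
position: [0.6131, -0.0518, 0.0478]
ee_rot: [0.001, 0.999, 0.035, 0.003]
contact_force: [0.5, -0.0, -0.1]
width: 0.0854
clock: 25.72
position: [0.614, -0.0521, 0.0494]
ee_rot: [0.002, 0.999, 0.035, 0.004]
contact_force: [-0.9, -0.2, 5.8]
width: 0.051
clock: 26.48
position: [0.612, -0.0515, 0.1991]
ee_rot: [0.001, 0.999, 0.035, 0.004]
contact_force: [-0.2, -0.2, -1.5]
width: 0.0515
t 26.48 p [ 0.612  -0.0515  0.1991] F [-0.2 -0.2 -1.5] w 51.5 q [-0.2   0.35  1.48 -0.    1.31  1.3 ]
ROW [-0.0262, -0.4418, 0.0076] [0.2, -0.4, 0.1] rows>= 7.1
```

```bash
python3 -m crank '[[-0.002,-0.03,0.005,0,0,0],[-0.005,-0.08,0.006,0,0,0],[-0.008,-0.14,0.007,0,0,0],[-0.012,-0.2,0.007,0,0,0],[-0.016,-0.26,0.007,0,0,0],[-0.02,-0.32,0.007,0,0,0],[-0.023,-0.38,0.007,0,0,0],[-0.025,-0.42,0.007,0,0,0],[-0.025,-0.442,0.007,0,0,0],[-0.025,-0.442,0.007,0,0,0],[-0.025,-0.442,0.007,0,0,0],[-0.025,-0.442,0.007,0,0,0]]'
python3 - <<'E'
from h import *
st();to(.5558,.3873,.094,3.9)
f,z,K,W,d=grab('wrist');cv2.imwrite('pics/w8.png',f)
f,z,K,W,d=grab('top');P=cloud(z,K,W)
m=(np.hypot(P[...,0]-.555,P[...,1]-.387)<.045)&(f.max(-1)<80)&(P[...,2]>.16)&(P[...,2]<.235);print(m.sum(),np.nanpercentile(P[m],[2,50,98],axis=0).round(4))
E
```

```text
clock: 27.98
position: [0.5565, 0.3858, 0.1906]
ee_rot: [0.002, 0.999, 0.034, 0.004]
contact_force: [0.4, 0.5, -1.2]
width: 0.0509
t 27.98 p [0.5565 0.3858 0.1906] F [ 0.4  0.5 -1.2] w 50.9 q [ 0.51  0.45  1.34 -0.01  1.35  2.01]
ROW [-0.0012, -0.0019, 0.0966] [0.2, -0.4, 0.0] rows>= 1.5
572 [[0.5286 0.3493 0.1705]
 [0.5427 0.3775 0.2152]
 [0.5565 0.412  0.2275]]
```

View pics/w8.png

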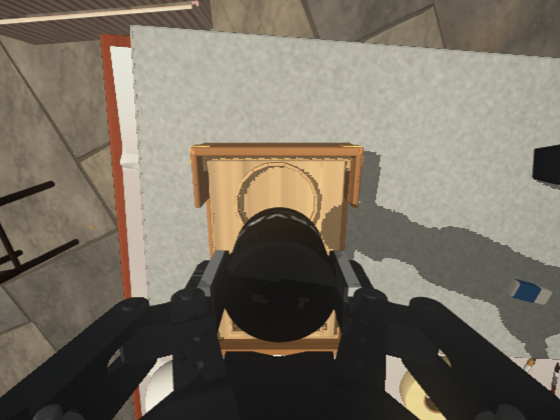

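The jar (275,275) is held centred between the fingers, above the round well (278,200) in perspective. I'll lower it.

```bash
python3 -m crank '[[0,-0.0015,0.05,0,0,0],[0,-0.0015,0.08,0,0,0],[0,-0.0015,0.092,0,0,0],[0,-0.0015,0.097,0,0,0],[0,-0.0015,0.097,0,0,0],[0,-0.0015,0.097,0,0,0]]'
python3 -m crank '[[0,0,0.001,0,0,0],[0,0,0.002,0,0,0],[0,0,0.003,0,0,0],[0,0,0.003,0,0,0]]'
```

```text
clock: 28.82
position: [0.5579, 0.3879, 0.0954]
ee_rot: [0.001, 0.999, 0.034, 0.005]
contact_force: [0.5, 0.2, -1.6]
width: 0.0512
clock: 29.32
position: [0.5578, 0.3879, 0.0922]
ee_rot: [0.001, 0.999, 0.034, 0.005]
contact_force: [-0.4, -0.0, -2.4]
width: 0.0508
```

```bash
python3 -m crank '[[0,0,0.001,0,0,0],[0,0,0.0015,0,0,0],[0,0,0.0015,0,0,0]]'
python3 -m crank '[[0,0,0,0,0,0],[0,0,0,0,0,0],[0,0,0,0,0,0],[0,0,0,0,0,0],[0,0,-0.02,0,0,0],[0,0,-0.06,0,0,0],[0,0,-0.12,0,0,0],[0,0,-0.15,0,0,0],[0,0,-0.15,0,0,0],[0,0,-0.15,0,0,0]]' 0.8
python3 - <<'E'
from h import *
st();f,z,K,W,d=grab('wrist');cv2.imwrite('pics/w9.png',f);P=cloud(z,K,W)
m=(np.hypot(P[...,0]-.555,P[...,1]-.387)<.06)&(P[...,2]>.108)&(P[...,2]<.125);print(cv2.minAreaRect((P[m][:,:2]*1000).astype(np.float32)),P[m][:,2].mean())
to(.612,.0852,.18,103.5)
E
```

```text
clock: 29.7
position: [0.5581, 0.3879, 0.0914]
ee_rot: [0.001, 0.999, 0.034, 0.005]
contact_force: [-0.3, -1.1, 3.6]
width: 0.051
clock: 30.95
position: [0.5558, 0.3878, 0.24]
ee_rot: [0.001, 0.999, 0.034, 0.004]
contact_force: [-0.7, 0.1, -0.2]
width: 0.0685
t 30.95 p [0.5558 0.3878 0.24  ] F [-0.7  0.1 -0.2] w 68.5 q [ 0.51  0.43  1.25 -0.01  1.46  2.01]
((556.484619140625, 387.6237487792969), (53.88557052612305, 54.296817779541016), 19.119461059570312) 0.117915708261582
ROW [0.035, 0.3054, 0.0607] [0.5, -0.1, -99.6] rows>= 9.3
```

View pics/w9.png

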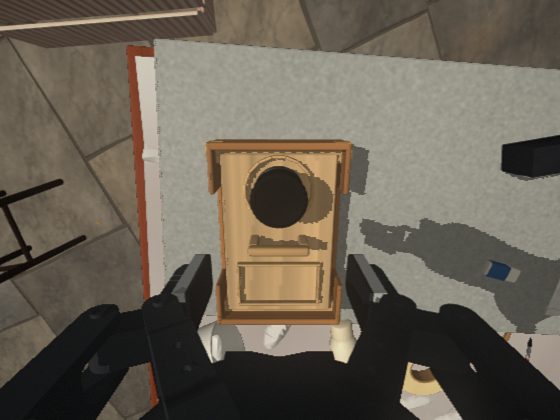

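The jar stands in the round well: centre (0.5565,0.3876), top at 118 mm as expected. It appears at (278,197). Now the carton.

```bash
python3 -m crank '[[0.035,0.305,0,0,0,-99.5],[0.035,0.305,0.02,0,0,-99.5],[0.035,0.305,0.06,0,0,-99.5],[0.035,0.305,0.06,0,0,-99.5],[0.035,0.305,0.06,0,0,-99.5],[0.035,0.305,0.06,0,0,-99.5],[0.035,0.305,0.06,0,0,-99.5],[0.035,0.305,0.06,0,0,-99.5],[0.035,0.305,0.06,0,0,-99.5],[0.035,0.305,0.06,0,0,-99.5],[0.035,0.305,0.06,0,0,-99.5],[0.035,0.305,0.06,0,0,-99.5],[0.035,0.305,0.06,0,0,-99.5]]' 0.75
python3 - <<'E'
from h import *
f,z,K,W,d=grab('wrist');P=cloud(z,K,W)
m=(np.hypot(P[...,0]-.612,P[...,1]-.085)<.06)&(P[...,2]>.06)&(P[...,2]<.08);print(cv2.minAreaRect((P[m][:,:2]*1000).astype(np.float32)),P[m][:,2].mean())
st();to(.612,.0852,.044,103.5)
E
```

```text
clock: 32.62
position: [0.6117, 0.0856, 0.1803]
ee_rot: [0.004, 0.62, 0.785, 0.001]
contact_force: [0.7, 0.1, -0.5]
width: 0.0641
((611.29736328125, 85.17570495605469), (32.78757858276367, 74.49859619140625), 13.832649230957031) 0.07086173222984675
t 32.67 p [0.6118 0.0856 0.1804] F [ 0.6 -0.9  1.1] w 63.7 q [ 0.03  0.37  1.5  -0.    1.27 -0.2 ]
ROW [0.0002, -0.0007, 0.1364] [0.3, 0.3, -0.1] rows>= 2.2
```

```bash
python3 -m crank '[[0,0,0.05,0,0,0],[0,0,0.09,0,0,0],[0,0,0.12,0,0,0],[0,0,0.136,0,0,0],[0,0,0.136,0,0,0],[0,0,0.136,0,0,0]]'
python3 -m crank '[[0,0,0,0,0,0],[0,0,0,0,0,0],[0,0,0,0,0,0],[0,0,0,0,0,0],[0,0,0,0,0,0],[0,0,0,0,0,0]]' 0.2 30
python3 -m crank '[[0,0,-0.01,0,0,0],[0,0,-0.04,0,0,0],[0,0,-0.09,0,0,0],[0,0,-0.15,0,0,0],[0,0,-0.15,0,0,0],[0,0,-0.15,0,0,0]]'
python3 -c "
from h import *
st();to(.441,.3797,.19,93.9)"
```

```text
clock: 33.42
position: [0.6139, 0.0852, 0.0457]
ee_rot: [0.005, 0.62, 0.785, 0.002]
contact_force: [0.4, -0.3, -0.4]
width: 0.0639
clock: 34.17
position: [0.6149, 0.0852, 0.0472]
ee_rot: [0.006, 0.62, 0.785, 0.003]
contact_force: [-0.0, -0.1, 6.2]
width: 0.0318
clock: 34.92
position: [0.6124, 0.0857, 0.197]
ee_rot: [0.005, 0.62, 0.785, 0.002]
contact_force: [0.4, 0.3, -0.7]
width: 0.0315
t 34.92 p [0.6124 0.0857 0.197 ] F [ 0.4  0.3 -0.7] w 31.5 q [ 0.03  0.35  1.47 -0.    1.3  -0.2 ]
ROW [0.3258, -0.0986, 0.0042] [0.6, 0.3, 9.5] rows>= 5.4
```

```bash
python3 -m crank '[[0.03,-0.009,0.004,0,0,1],[0.09,-0.027,0.004,0,0,3],[0.15,-0.045,0.004,0,0,5],[0.21,-0.063,0.004,0,0,7],[0.27,-0.081,0.004,0,0,8.5],[0.31,-0.094,0.004,0,0,9.5],[0.326,-0.0985,0.004,0,0,9.5],[0.326,-0.0985,0.004,0,0,9.5],[0.326,-0.0985,0.004,0,0,9.5],[0.326,-0.0985,0.004,0,0,9.5]]'
python3 - <<'E'
from h import *
st();to(.441,.3797,.093,93.9)
f,z,K,W,d=grab('wrist');cv2.imwrite('pics/w10.png',f)
E
```

```text
clock: 36.17
position: [0.4419, 0.3786, 0.19]
ee_rot: [0.005, 0.683, 0.73, 0.003]
contact_force: [0.3, 0.3, 0.2]
width: 0.0316
t 36.17 p [0.4419 0.3786 0.19  ] F [0.3 0.3 0.2] w 31.6 q [ 0.59  0.31  1.56 -0.01  1.26  0.53]
ROW [0.0016, -0.0019, 0.097] [0.6, 0.3, -0.1] rows>= 1.6
```

View pics/w10.png

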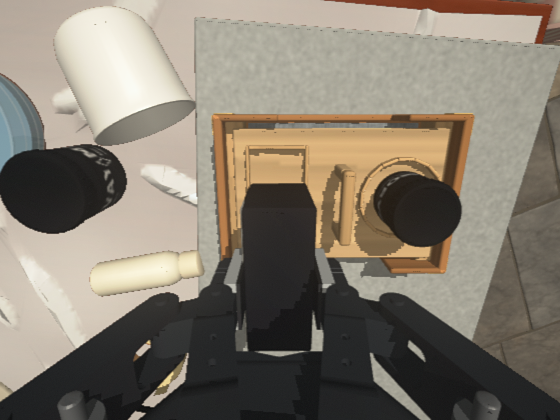

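The carton (280,265) is held upright and in line with the oblong well (278,190), and the jar stays put. I'll lower it.

```bash
python3 -m crank '[[0.001,-0.001,0.05,0,0,0],[0.001,-0.001,0.08,0,0,0],[0.001,-0.001,0.092,0,0,0],[0.001,-0.001,0.098,0,0,0],[0.001,-0.001,0.098,0,0,0],[0.001,-0.001,0.098,0,0,0]]'
python3 -m crank '[[0,0,0.001,0,0,0],[0,0,0.002,0,0,0],[0,0,0.003,0,0,0],[0,0,0.004,0,0,0],[0,0,0.004,0,0,0]]'
```

```text
clock: 36.98
position: [0.4427, 0.3799, 0.0933]
ee_rot: [0.006, 0.683, 0.73, 0.004]
contact_force: [0.1, 0.3, -0.7]
width: 0.0316
clock: 37.6
position: [0.4427, 0.3799, 0.0893]
ee_rot: [0.006, 0.683, 0.73, 0.004]
contact_force: [-0.2, -0.7, -0.2]
width: 0.0318
```

```bash
python3 -m crank '[[0,0,0.001,0,0,0],[0,0,0.001,0,0,0]]'
python3 -m crank '[[0,0,0,0,0,0],[0,0,0,0,0,0],[0,0,0,0,0,0],[0,0,-0.01,0,0,0],[0,0,-0.04,0,0,0],[0,0,-0.1,0,0,0],[0,0,-0.16,0,0,0],[0,0,-0.2,0,0,0],[0,0,-0.2,0,0,0],[0,0,-0.2,0,0,0]]' 0.5
python3 - <<'E'
from h import *
st();f,z,K,W,d=grab('wrist');P=cloud(z,K,W)
def rc(m,n):print(n,cv2.minAreaRect((P[m][:,:2]*1000).astype(np.float32)),P[m][:,2].mean().round(4),m.sum())
B=(P[...,2]>.100)&(P[...,2]<.125)
rc(B&(np.hypot(P[...,0]-.441,P[...,1]-.38)<.05),'carton');rc(B&(P[...,2]>.108)&(np.hypot(P[...,0]-.556,P[...,1]-.387)<.045),'jar')
g,z,K,W,d=grab('top');P=cloud(z,K,W);Bx=np.array([.497,.383]);c,s=np.cos(np.radians(3.9)),np.sin(np.radians(3.9))
L=(P[...,:2]-Bx)@np.array([[c,-s],[s,c]]);h=P[...,2]-.022;m=(abs(L[...,0])<.09)&(abs(L[...,1])<.058)&(h>.034)&(h<.05)
print('plate',np.linalg.lstsq(np.c_[L[m],np.ones(m.sum())],h[m],rcond=None)[0].round(4))
for n,a in(('clump',(300,202,357,290)),('eraser',(258,228,292,252))):
    m=np.zeros(z.shape,bool);m[a[1]:a[3],a[0]:a[2]]=1;m&=(P[...,2]>.0265)&(P[...,2]<.09);rc(m,n)
cv2.imwrite('pics/f.png',np.hstack([cv2.resize(x,(400,300)) for x in(f,g)]))
E
```

```text
clock: 37.85
position: [0.4427, 0.3799, 0.0892]
ee_rot: [0.006, 0.683, 0.73, 0.004]
contact_force: [-1.5, -0.7, 5.9]
width: 0.0314
clock: 39.1
position: [0.4395, 0.38, 0.2888]
ee_rot: [0.006, 0.683, 0.73, 0.004]
contact_force: [-0.3, -0.2, 0.2]
width: 0.0429
t 39.1 p [0.4395 0.38   0.2888] F [-0.3 -0.2  0.2] w 42.9 q [ 0.6   0.25  1.39 -0.01  1.48  0.53]
carton ((441.8067626953125, 380.3529968261719), (32.80164337158203, 74.8614730834961), 3.8951215744018555) 0.1128 1989
jar ((554.7720947265625, 387.6468811035156), (53.37060546875, 53.73866271972656), 0.8979439735412598) 0.1179 1979
plate [-0.0055 -0.0004  0.0424]
clump ((460.0375671386719, -32.28190612792969), (182.7339324951172, 105.9950942993164), 6.899020671844482) 0.0391 1322
eraser ((456.0262451171875, 84.253173828125), (44.54528045654297, 20.283355712890625), 78.38884735107422) 0.0337 174
```

View pics/f.png

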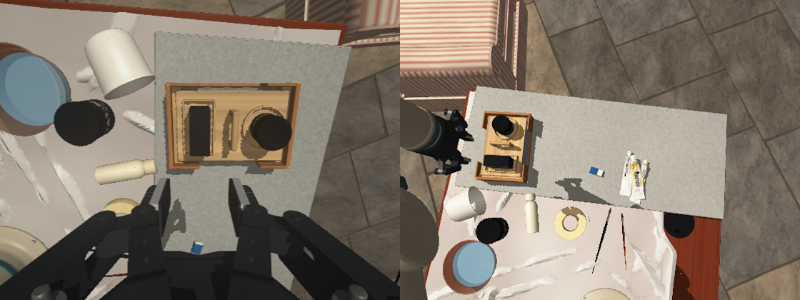

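Carton, jar and tray all measure as they should. The eraser is unmoved. The clump's rectangle differs because this check skipped the component filter and used a lower threshold; in the picture the clump is still at its old pixel, about (326,245) in the full frame. I'm handing in.

```bash
python3 -c "
from h import *
t=np.load('top0.npz');g=viewer.get_image('top')['frame'];print('clump region mean abs diff',np.abs(g[205:290,305:355].astype(int)-t['f'][205:290,305:355]).mean())
print(job.sign_off())"
```

```text
clump region mean abs diff 1.7177254901960783
the job is handed in; nothing more can be done
None
```

The kit box is packed in the order you asked for, and I handed the job in at about 39 s of robot time, with the gripper clear above the box.

- **Tubes:** tube_1 lies lengthwise in the +y bay and tube_2 in the -y bay. I saw both there before the tray went over them.
- **Tray:** it sits on the ledges with its plate top at 42 mm in box height, as it should. The last fit showed a slope of 0.3° along its length and none across, after near-zero slopes when it was first set down.
- **Jar:** it stands in the round well within about 2 mm of centre, with its top at the expected height.
- **Carton:** it stands upright in the oblong well within about 1 mm of centre, aligned with the tray.
- **Left in place:** the eraser measured the same as at the start.
- **One disagreement:** my last depth measurement of the clump gave a different outline than at the start, because that check used a looser mask. Comparing the top camera's first and last pictures of that spot showed almost no change (mean difference 1.7 grey levels), so I take the clump as unmoved.

The highest wrist force I saw in the readings was about 7 N.

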